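Slide a loaded carrier tray over the gap onto the jig bed and seat it against the stop

ROBOT

A 6-joint arm with a two-finger parallel gripper is mounted at the origin on a cart in front of the work surface, level with it; the furniture and walls round the work are solid. World frame = base frame: x ahead of the robot, y to its left, z up, the work surface at z = 0. Lengths are in m, angles in rad, forces in N, time in s.
With the tool pointing down it reaches from about 0.3 to 0.775 m from the base axis. Payload 14.6 kg.
Tool frame: the origin (TCP) lies at the very end of the fingers, on their centre line; the grasp point (between the pads) lies 19 mm behind it; z points along the fingers, y is the line along which they close (so a half turn about z gives the same grasp; the last joint's range is limited). The gripper opens to 85 mm and grips with 20 to 120 N. Pads are 22 mm wide; open, the fingers measure 114 mm over their backs; the gripper's body (76 mm by 85 mm) begins 54 mm behind the grasp point. The pads swing forward as they close: fully open they stand 13 mm farther back than shut.
Start: joints at [-1.312, 0.3, 1.521, -0, 1.321, -0.067], TCP at [0.176, -0.521, 0.231] pointing down, gripper open.
Joint ranges: [-3.03, 3.03], [-0.79, 2.21], [0.23, 2.52], [-1.04, 4.18], [0, 3.07], [-2.55, 2.55]. Speed limits (rad/s): [2.22, 2.22, 2.57, 3.14, 3.14, 3.14].

INTERFACE

Orientations are given as a rotation vector (axis times angle).
In Python, from workcell import ctrl, optics gives the robot as it stands.
- The arm moves only by the shell command python3 -m pendant 'ROWS' [FORCE]. ROWS is JSON, a list of rows, each a list of 7 numbers: the shift along the tool's x, y, z in m, then the turn, a rotation vector about the tool's x, y, z in degrees, then the closure, from -1 (fully open) to 1 (shut), so that 0 is half open. In form: [[dx, dy, dz, ax, ay, az, gripper], ...]. A call has 1 to 5 rows; each row shifts and turns the commanded pose from where the row before left it, along the tool's axes as they then stand; what a row does not reach is not made up. A row lasts 1/8 s, in which the tool goes at most 62.5 mm and 10.7 degrees, less where a joint would pass 70% of its speed; a pose out of reach is approached as far as the arm can. A call with a gripper value outside its range is refused whole. The fingers move at their own pace and stop on an object; FORCE is the grip in N (left out, the last holds). Time passes only in rows, so rows that do not move let the fingers close. It gives the time, the measured TCP pose, the force, the opening and the grip force at its end, in the units of the state.
- ctrl.state(): the state, without advancing time (a new reading comes with each control period).
- optics.snapshot(name): name is "scene" or "top"; returns a dict with "color" (420x560x3 uint8, red, green, blue), "intrinsics" (3x3 intrinsics, pixels), "distortion" ([k1, k2, p1, p2, k3] as OpenCV has them; the pictures are not rectified), "position" and "attitude" of the camera in the world. Camera axes: x right, y up, looking along -z (the intrinsics and any distortion apply to the point x, -y, -z); pixel columns grow to the right and rows downward; lengths in m; the calibration is good to about 2 mm. A picture is of the moment at which its call begins. There is no depth.
- ctrl.hand_in(): hands the job in; it is judged then, once.
The state is a dict: "t": time; "joints": joint angles; "joint_velocities": joint speeds; "joint_efforts": joint torques, N m; "ee_pos": TCP position; "tool_rot": TCP orientation; "contact_force": force on the tool from outside, world axes, zero at the start; "ft_torque": the same for the moment, N m; "finger_gap": finger opening in m; "finger_force": force on a finger pad.
Only numpy, scipy, OpenCV 4.12 (cv2) and the standard library are available. Lean on these libraries where they do the work, as an engineer would, in place of code of your own. Each camera call takes 0.05 s, during which the arm holds its last target. There are 200 camera calls.

TASK

Working at the block on its tail, slide the aluminium tray, with the solder reel standing in it, from the plywood loading stand straight over the gap and between the rails of the grey jig bed; never lift it, and do not let its nose sag into the gap. Push it up to the rubber pad of the screw stop, keep it pressed there for a second with a light push of about 8 N on the pad (never as much as 20 N), then let go so that it stays resting against the pad. Leave the battery cell, the bolt and the servo where they stand.

Things in the scene. Friction and masses are not known exactly. Their poses are not given: they have to be found in the camera images.
- tray: Aluminium tray, 170 long (x) x 72 wide (y), walls 22 to 24 high, 200 g, loose on the loading stand. Origin: centre of its underside; +x points to its nose, which leads over the gap; z up. Bevel under the nose rises 5 over the last 8: a nose over 4 too low runs against the bed's edge. With the reel the mass centre lies 55 to 60 behind the nose, so it tips into the gap unless its tail is held.
- tray_grip (a point): Point in the grip block across the tail of the tray, 79 behind the tray's origin and 30 above its underside. The block is 12 thick (tray x) x 44 wide (tray y), its top 48 above the underside; the point is in the middle of its thickness and width. Grasp from above with the fingers before and behind it (closing along tray x); free 80 to the front and all the space behind.
- tray_nose (a point): Centre of the tray's flat front face, 85 ahead of the tray's origin, 14 above its underside: the spot that meets the stop pad.
- reel: Reel of solder wire, white, 57 x 59 x 69 high, 0.3 to 0.5 kg, standing loose in the pocket at the nose end of the tray. Origin: centre of its underside. Sliding the tray with the reel takes 3 to 7 N against friction alone, before any push on the stop.
- loading_stand: Fixed plywood stand, 220 (x) x 150 (y) x 40 high with a plain flat top. Origin: centre of its underside, on the bench. +x points to the jig bed (towards the robot's left); its edge at the gap lies 110 from the origin.
- jig_bed: Fixed grey bed, 260 (x) x 130 (y), top 40 above the bench. Origin: centre of its underside. +x: the way the tray travels; gap edge at x = -130. Gap 78 to 88 wide; bed up to 8 sideways and 0.05 rad askew of the loading stand. Two aluminium rails along x, 12 high, 80 apart inside, centred on y = 0, x = -90 to 100, with flared lead-ins from x = -122 (mouth about 100).
- stop: Steel block 25 x 60 x 32 high, fixed on the far end of the jig bed's top. Origin: middle of the lower edge of its tray-side face, 105 ahead of the bed's origin; axes as the bed's. A screw with a rubber pad (16 across, 14 above the bed) sticks out to -x; pad face 12 to 47 in front of the block, differing each time, not reported: feel or look for it. Pad yields 1 per 3 N, solid after 8.
- cell: Bystander: green round battery cell, 18 across, 66 high, standing on the bench on the robot's side of the gap. Origin: centre of its underside.
- bolt: Bystander: hexagon bolt, 42 high, standing on its head on the bench behind the loading stand. Origin: centre of its underside.
- servo: Bystander: small black servo, 20 x 61 x 43 high, on the bench on the robot's side of the loading stand. Origin: centre of its underside.
Mind the look-alikes: they are no part of the job. What is meant by the tray is not pink, and is the larger of those in its own colour.

How it is judged:
By the outcome, as a careful person would: the job done as asked, in the order asked, and still so for the second after the job is handed in, with the robot touching nothing.
It also fails if it takes over 58 s, if anything falls off the work surface, if the arm or the gripper's body presses on something with over 40 N, if the wrist force passes 120 N, or if a joint passes its speed limit or range.

## Working session

There is one attempt and no reset: what is moved stays moved. The work goes in short steps, Python scripts to look and compute and a shell command to move; the robot and the scene stay as the last step left them, time stands still between calls to the robot, and variables do not carry over. Pictures are saved under pics/ and viewed, at most 14 in all, crops included, and the job is handed in when it is done.

```bash
ls; mkdir -p pics; python3 - <<'E'
from workcell import ctrl, optics
import cv2
for n in ("scene","top"):
    s=optics.snapshot(n); cv2.imwrite(f"pics/{n}0.png",s["color"][:,:,::-1])
    print(n,s["intrinsics"],s["distortion"],s["position"],s["attitude"])
print(ctrl.state())
E
```

```text
pics
scene [[431.8780806    0.         276.01130916]
 [  0.         431.8780806  204.28415563]
 [  0.           0.           1.        ]] [0.0209309 0.        0.        0.        0.       ] [-0.21629537  0.52703841  1.1667901 ] [ 0.40921086 -0.82080888 -2.12889255]
top [[457.95301674   0.         279.80950729]
 [  0.         457.95301674 205.89621092]
 [  0.           0.           1.        ]] [-0.03098221  0.          0.          0.          0.        ] [ 0.34884804 -0.10551327  1.37696878] [ 0.14274471 -0.13709914 -1.59495745]
{'t': 0.1, 'joints': array([-1.31158190e+00,  3.00455549e-01,  1.52150031e+00, -2.06321043e-05,
        1.32071280e+00, -6.65791072e-02]), 'joint_velocities': array([-1.96959231e-03, -1.68072917e-03, -1.82580157e-03, -3.74703868e-04,
        5.34150300e-06, -5.40066241e-04]), 'joint_efforts': array([ 6.44189640e-04, -5.44377279e+01, -3.62371981e+01, -1.23679811e-04,
        3.03322413e-03, -1.19361144e-05]), 'ee_pos': array([ 0.17598417, -0.52086862,  0.23076402]), 'tool_rot': array([-3.09894685e+00, -5.09329569e-01,  1.93727400e-04]), 'contact_force': array([0.08747175, 0.6423191 , 0.82538855]), 'ft_torque': array([ 0.0415885 ,  0.03982645, -0.0387675 ]), 'finger_force': 0.0, 'finger_gap': 0.08510217248229449}
```

View pics/scene0.png

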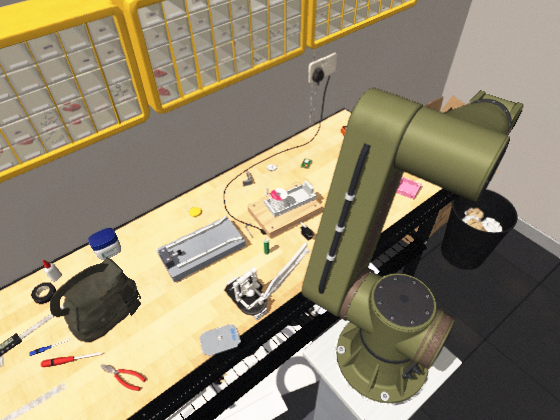

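View pics/top0.png

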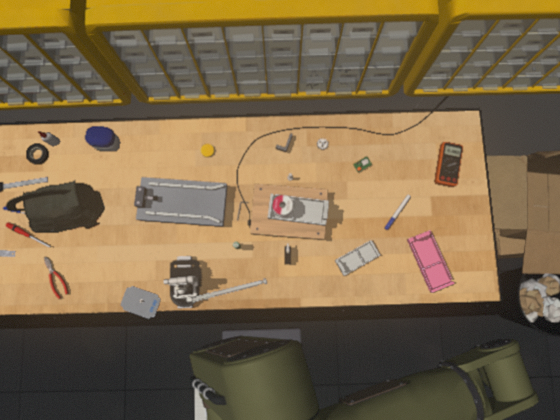

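The scene view shows the bed at (200,250), the stand with tray at (285,205) and the cell at (266,247). In the top view the bed is at (180,201), the stand at (290,210), and the tray with the white reel at (297,208). Next I'll view an enlarged crop of each.

```bash
cat > h.py <<'E'
import numpy as np, cv2
from scipy.spatial.transform import Rotation as R
from workcell import ctrl, optics
def rays(s,px):
    p=cv2.undistortPoints(np.array(px,float).reshape(-1,1,2),s["intrinsics"],s["distortion"]).reshape(-1,2)
    d=np.c_[p[:,0],-p[:,1],-np.ones(len(p))]
    return np.array(s["position"]),R.from_rotvec(s["attitude"]).apply(d)
def onz(s,px,z):
    o,d=rays(s,px); return o+d*((z-o[2])/d[:,2])[:,None]
def proj(s,P):
    q=R.from_rotvec(s["attitude"]).inv().apply(np.atleast_2d(P)-s["position"])*[1,-1,-1]
    return cv2.projectPoints(q,np.zeros(3),np.zeros(3),s["intrinsics"],s["distortion"])[0].reshape(-1,2)
def crop(s,fn,x0,y0,w,h,k):
    cv2.imwrite(fn,cv2.resize(s["color"][y0:y0+h,x0:x0+w,::-1],None,fx=k,fy=k,interpolation=cv2.INTER_CUBIC))
E
python3 - <<'E'
from h import *
s=optics.snapshot("top"); crop(s,"pics/top1.png",130,160,200,100,4)
s=optics.snapshot("scene"); crop(s,"pics/sc1.png",150,160,200,120,4)
E
```

```text
(no output)
```

View pics/top1.png

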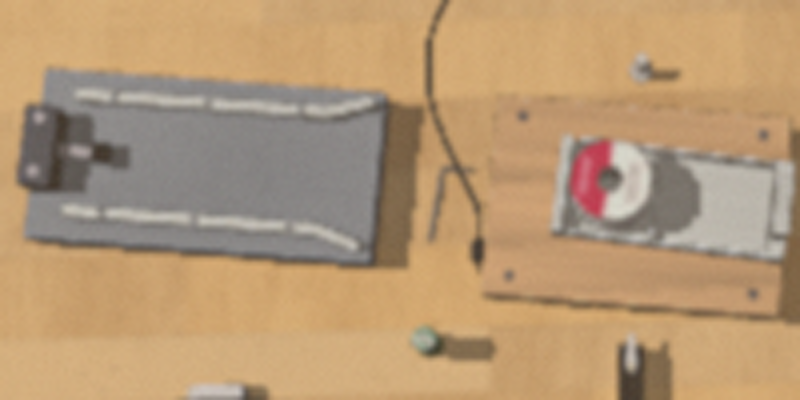

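View pics/sc1.png

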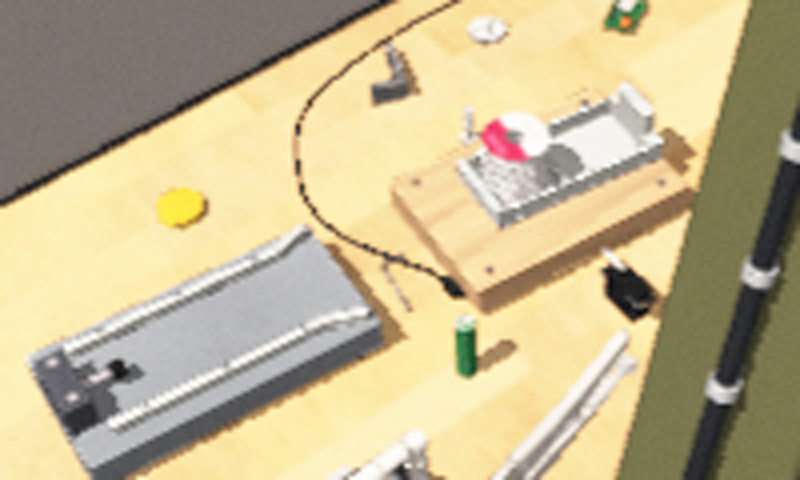

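The crops show the bed's top corners at about (48,70), (387,95), (375,262) and (25,238) in crop pixels. The stand is at about (490,95) to (780,315). The tray runs from its nose at x≈560 to the grip block at (783,200). The stop pad shows at (100,152), the cell at (425,340), the servo at (632,370) and the bolt at (640,68). Next I'll measure them.

```bash
python3 - <<'E'
from h import *
s=optics.snapshot("top")
c=lambda L:[(130+(x+.5)/4-.5,160+(y+.5)/4-.5) for x,y in L]
def show(n,L,z): print(n,np.round(onz(s,c(L),z)[:,:2]*1000,1).tolist())
show("bed",[(48,70),(387,95),(375,262),(25,238)],.04)
show("stand",[(490,95),(790,118),(780,315),(483,295)],.04)
show("blocktop",[(783,200)],.088)
show("cell",[(427,340)],.066); show("bolt",[(640,68)],.042); show("servo",[(632,370)],.043)
hsv=cv2.cvtColor(s["color"],cv2.COLOR_RGB2HSV).astype(int)
# rails
m=((hsv[...,2]>165)&(hsv[...,1]<60))
yy,xx=np.nonzero(m); 
for n,y0,y1 in (("railF",180,190),("railN",208,226)):
    k=(xx>146)&(xx<206)&(yy>=y0)&(yy<y1)
    P=onz(s,np.c_[xx[k],yy[k]],.052)
    f=np.polyfit(P[:,1],P[:,0],1); print(n,k.sum(),"slope",f[0],"x at y=.18",np.polyval(f,.18)*1000,"resid",np.std(P[:,0]-np.polyval(f,P[:,1]))*1000, P[:,1].min(),P[:,1].max())
# tray outline edges (green profile) print dark-shadow-free mask
k=(hsv[...,1]<70)&(hsv[...,2]>90); k[:, :262]=0;k[:,332:]=0;k[:188]=0;k[230:]=0
m8=k.astype(np.uint8); n,l,st,ce=cv2.connectedComponentsWithStats(m8)
i=1+st[1:,4].argmax(); cs,_=cv2.findContours((l==i).astype(np.uint8),0,2); r=cv2.minAreaRect(max(cs,key=len)); print(r,st[i])
b=cv2.boxPoints(r); print("tray box@0.063",np.round(onz(s,b,.063)[:,:2]*1000,1).tolist())
# bed by mask
k=(hsv[...,1]<60)&(hsv[...,2]>70)&(hsv[...,2]<170);k[:,:130]=0;k[:,232:]=0;k[:170]=0;k[235:]=0
n,l,st,ce=cv2.connectedComponentsWithStats(k.astype(np.uint8)); i=1+st[1:,4].argmax(); cs,_=cv2.findContours((l==i).astype(np.uint8),0,2); r=cv2.minAreaRect(max(cs,key=len)); print(r); print("bed box",np.round(onz(s,cv2.boxPoints(r),.04)[:,:2]*1000,1).tolist())
v=cv2.resize(s["color"][185:235,255:335,::-1],None,fx=9,fy=9,interpolation=cv2.INTER_CUBIC); cv2.imwrite("pics/tr.png",v)
E
```

```text
bed [[689.0, 309.8], [661.9, 54.0], [536.0, 63.8], [561.4, 323.7]]
stand [[659.6, -23.2], [635.4, -246.7], [488.3, -232.6], [509.3, -15.4]]
blocktop [[565.5, -233.9]]
cell [[474.9, 23.6]]
bolt [[676.6, -136.0]]
servo [[451.0, -123.0]]
railF 111 slope 0.10622862493151013 x at y=.18 657.3804497314964 resid 1.889353218521111 0.11910022474819867 0.2835309970071765
railN 113 slope 0.1026362707210096 x at y=.18 568.8765436392016 resid 1.8880651040275622 0.11605903393365719 0.2874677546386691
((298.05523681640625, 209.20664978027344), (59.65203857421875, 25.417644500732422), 6.842773914337158) [ 268  194   61   32 1348]
tray box@0.063 [[549.2, -65.8], [623.7, -76.4], [597.4, -248.8], [523.4, -236.5]]
((180.04641723632812, 201.0780792236328), (90.44996643066406, 43.1040153503418), 4.2678937911987305)
bed box [[561.4, 331.3], [692.3, 325.3], [663.2, 52.8], [533.6, 63.3]]
```

View pics/tr.png

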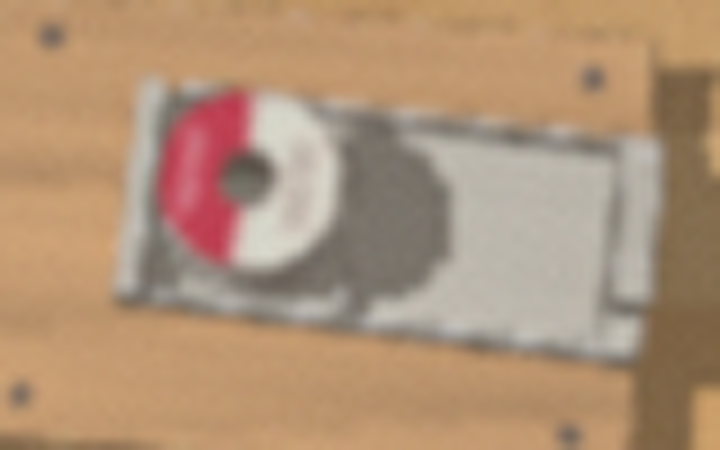

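The enlarged view shows the tray's nose edge from (145,78) to (118,302) and the block top centred near (641,222). The tray is turned slightly relative to the stand.

```bash
python3 - <<'E'
from h import *
s=optics.snapshot("top"); q=optics.snapshot("scene")
c=lambda L:[(255+(x+.5)/9-.5,185+(y+.5)/9-.5) for x,y in L]
a=onz(s,c([(150,80),(118,302)]),.063); b=onz(s,c([(641,222)]),.088); t=onz(s,c([(662,140),(636,358)]),.063)
print(np.round(a*1e3,1),np.round(b*1e3,1),np.round(t*1e3,1))
n=a[:,:2].mean(0); v=n-b[0,:2]; print("nose-block",v, np.hypot(*v),"slope",v[0]/v[1],"nose edge slope",-(a[0,1]-a[1,1])/(a[0,0]-a[1,0]))
gp=(150+632/4,160+90/4); print("scene block",onz(q,[gp],.088)*1e3, "pred px",proj(q,b), gp)
# pad position: pad front in both views
d=lambda x,y:(150+x/4,160+y/4)
print("pad scene",onz(q,[d(122,368)],.054)*1e3,"pad top",onz(s,[(130+112/4,160+154/4)],.054)*1e3)
st=ctrl.state(); print(R.from_rotvec(st["tool_rot"]).as_matrix())
crop(q,"pics/sc2.png",250,170,80,60,9); crop(s,"pics/pad.png",130,180,40,30,16)
E
```

```text
[[622.4 -80.   63. ]
 [549.6 -67.9  63. ]] [[ 566.6 -235.1   88. ]] [[ 597.6 -245.7   63. ]
 [ 526.6 -234.    63. ]]
nose-block [0.01938559 0.16110826] 0.16227036609781678 slope 0.12032650704954104 nose edge slope 0.16679865088028642
scene block [[ 571.88144828 -236.23579842   88.        ]] pred px [[308.74828386 183.45103488]] (308.0, 182.5)
pad scene [[619.97988871 261.55163934  54.        ]] pad top [[618.9510348  255.03001925  54.        ]]
[[ 9.47380781e-01  3.20108812e-01 -7.01799000e-05]
 [ 3.20108819e-01 -9.47380757e-01  2.13411913e-04]
 [ 1.82794722e-06 -2.24647550e-04 -9.99999975e-01]]
```

View pics/sc2.png

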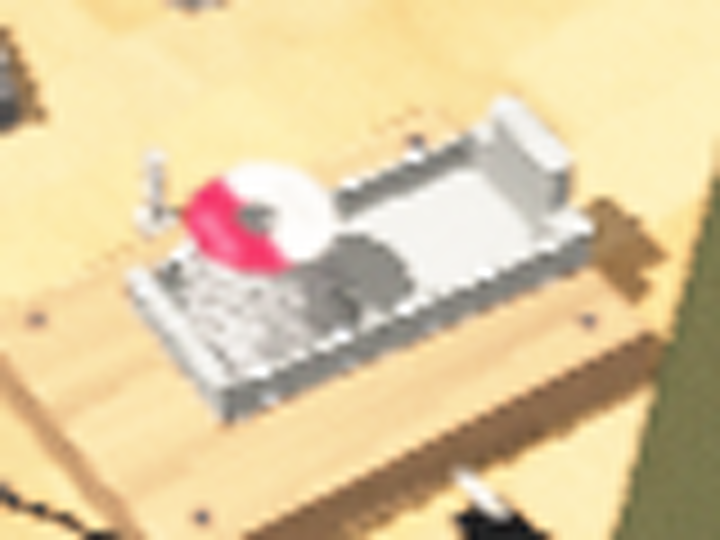

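```bash
python3 -m pendant '[[0.046,-0.0147,0,0,0,0,-1],[0.046,-0.0147,0,0,0,0,-1],[0.046,-0.0147,0,0,0,0,-1],[0.046,-0.0147,0,0,0,0,-1],[0.046,-0.0147,0,0,0,0,-1]]' 120; python3 -m pendant '[[0.046,-0.0147,0,0,0,0,-1],[0.046,-0.0147,0,0,0,0,-1],[0.046,-0.0147,0,0,0,0,-1],[0.046,-0.0147,0,0,0,0,-1],[0.046,-0.0147,0,0,0,0,-1]]'; python3 -m pendant '[[0,0,0.02,0,0,9,-1],[0,0,0.02,0,0,9,-1],[0,0,0,0,0,9.1,-1],[0,0,0,0,0,0,-1]]'
```

```text
t: 0.98
ee_pos: [0.3716, -0.3767, 0.2314]
tool_rot: [3.1, 0.509, 0.0]
contact_force: [-0.4, -1.7, 0.2]
finger_gap: 0.0851
finger_force: 0.0
t: 1.6
ee_pos: [0.566, -0.2335, 0.2313]
tool_rot: [3.1, 0.509, 0.0]
contact_force: [0.4, -0.9, 0.7]
finger_gap: 0.0852
finger_force: 0.0
t: 2.1
ee_pos: [0.5648, -0.2345, 0.1911]
tool_rot: [-3.133, 0.229, 0.0]
contact_force: [-0.1, 0.0, -0.5]
finger_gap: 0.0856
finger_force: 0.0
```

```bash
python3 -m pendant '[[0,0,0.035,0,0,0,-1],[0,0,0.035,0,0,0,-1],[0,0,0.03,0,0,0,-1],[0,0,0.02,0,0,0,-1],[0,0,0.01,0,0,0,-1]]'; python3 -m pendant '[[0,0,0.01,0,0,0,-1],[0,0,0,0,0,0,-1]]'; python3 - <<'E'
from h import *
s=optics.snapshot("top"); q=optics.snapshot("scene")
im=np.hstack([cv2.resize(x["color"][y:y+75,a:a+65,::-1],None,fx=6,fy=6,interpolation=cv2.INTER_CUBIC) for x,a,y in((s,270,180),(q,255,160))]); cv2.imwrite("pics/g1.png",im)
E
```

```text
t: 2.72
ee_pos: [0.5647, -0.2346, 0.0606]
tool_rot: [-3.133, 0.228, 0.001]
contact_force: [0.3, -0.3, 0.4]
finger_gap: 0.0853
finger_force: 0.0
t: 2.98
ee_pos: [0.5648, -0.2346, 0.0512]
tool_rot: [-3.133, 0.23, 0.0]
contact_force: [-0.2, 0.4, 0.0]
finger_gap: 0.0853
finger_force: 0.0
```

View pics/g1.png

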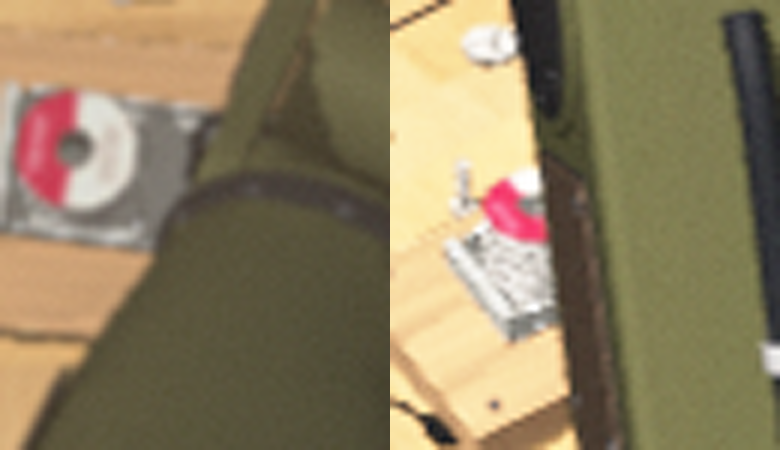

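The tray hasn't moved, and the arm hides the block in both views. I'll close the gripper.

```bash
python3 -m pendant '[[0,0,0,0,0,0,0],[0,0,0,0,0,0,0.4],[0,0,0,0,0,0,0.6],[0,0,0,0,0,0,0.7],[0,0,0,0,0,0,0.8]]' 30;  python3 -m pendant '[[0,0,0,0,0,0,1],[0,0,0,0,0,0,1],[0,0,0,0,0,0,1],[0,0,0,0,0,0,1]]' 120
```

```text
t: 3.7
ee_pos: [0.5649, -0.2344, 0.0514]
tool_rot: [-3.133, 0.231, -0.001]
contact_force: [1.4, 3.3, 1.9]
finger_gap: 0.0115
finger_force: 30.0
t: 4.2
ee_pos: [0.565, -0.2345, 0.0516]
tool_rot: [3.133, -0.231, 0.001]
contact_force: [0.7, 2.8, 6.2]
finger_gap: 0.0109
finger_force: 117.7
```

```bash
python3 -m pendant '[[0.0005,-0.004,0,0,0,-0.49,1],[0.0005,-0.008,0,0,0,-0.49,1],[0.0005,-0.008,0,0,0,-0.49,1],[0.0005,-0.008,0,0,0,-0.49,1],[0.0005,-0.006,0,0,0,-0.49,1]]'; python3 -m pendant '[[0,0,0,0,0,0,1]]'; cat > m.py <<'E'
from h import *
import sys
s=optics.snapshot("top"); st=ctrl.state(); p=st["ee_pos"]
hsv=cv2.cvtColor(s["color"],cv2.COLOR_RGB2HSV).astype(int)
rv=R.from_rotvec(st["tool_rot"]).as_matrix(); u=-rv[:2,1]
print("TCP",np.round(p*1e3,1),"u slope",u[0]/u[1],"bedline x-err of TCP",p[0]*1e3-(613.1-.104*(180-p[1]*1e3)),"tilt nose-up mm",-rv[2,1]*164, "F",np.round(st["contact_force"],1),"T",np.round(st["ft_torque"],2))
n=p[:2]+164*u/1000; print("nose pred",n*1e3, proj(s,[*n,.063]))
E
python3 - <<'E'
from m import *
x,y=proj(s,[*n,.063])[0].astype(int); x0=x-20;y0=y-22
crop(s,"pics/n1.png",x0,y0,66,45,12); print(x0,y0)
E
```

```text
t: 4.82
ee_pos: [0.5718, -0.2018, 0.0516]
tool_rot: [3.136, -0.164, 0.001]
contact_force: [0.1, -6.0, 4.2]
finger_gap: 0.0108
finger_force: 117.7
t: 4.95
ee_pos: [0.5719, -0.2012, 0.0516]
tool_rot: [3.137, -0.163, 0.001]
contact_force: [0.6, 0.5, 5.4]
finger_gap: 0.0108
finger_force: 117.9
TCP [ 571.9 -201.2   51.6] u slope 0.10449520702404151 bedline x-err of TCP -1.5615901622676347 tilt nose-up mm -0.026453690909693343 F [1.5 1.4 6.3] T [ 0.17 -0.09  0.05]
nose pred [588.9430678 -38.0395787] [[257.11447635 205.08264353]]
237 183
```

View pics/n1.png

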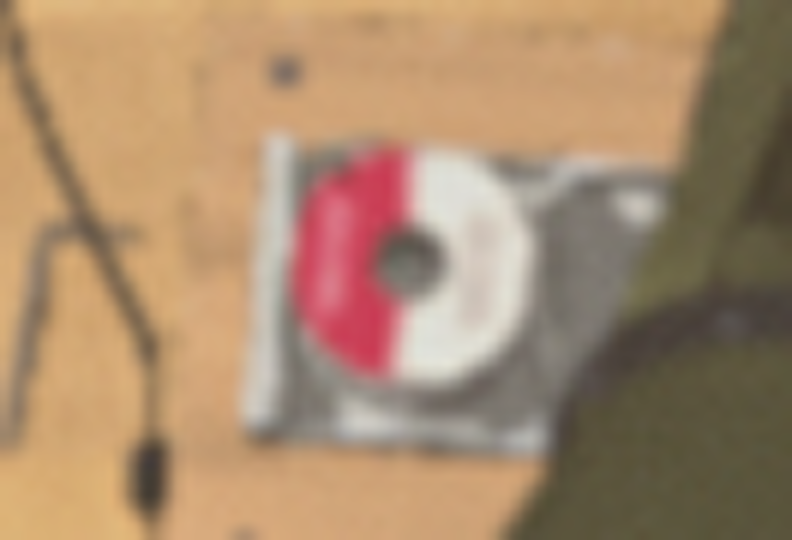

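The nose rim runs from (270,133) to (243,432) in the crop, with the reel upright behind it. I'll turn that into a lateral error from the rail line.

```bash
cat >> m.py <<'E'
def nose(a,b,x0,y0,k,z=.063):
    P=onz(s,[(x0+(x+.5)/k-.5,y0+(y+.5)/k-.5) for x,y in (a,b)],z)[:,:2]*1e3
    c=P.mean(0); w=np.hypot(*(P[0]-P[1])); print("nose",np.round(c,1),"w",w,"slope",-(P[0,1]-P[1,1])/(P[0,0]-P[1,0]),"lat err",c[0]-(613.1-.104*(180-c[1])), "tail-nose slope",(c[0]-p[0]*1e3)/(c[1]-p[1]*1e3))
E
python3 - <<'E'
from m import *
nose((268,133),(243,435),237,183,12)
# bed line again from rails and bed edges, via subpixel row profiles
g=s["color"].astype(float)
hs=hsv[...,1]
for z,name in((.04,"bed edges"),(.052,"rails")):
    A=[]
    for X in range(158,200,3):
        if name=="rails":
            col=g[:,X,:].mean(1)
            f=176+np.arange(18); wv=np.clip(col[f]-135,0,None); n_=204+np.arange(22); w2=np.clip(col[n_]-135,0,None)
            if wv.sum()<10 or w2.sum()<10: continue
            r1=(f*wv).sum()/wv.sum(); r2=(n_*w2).sum()/w2.sum()
        else:
            k=np.nonzero(hs[165:240,X]<75)[0]+165; r1,r2=k.min()-.5,k.max()+.5
        P=onz(s,[(X,r1),(X,r2)],z)[:,:2]*1e3; A.append([P[:,1].mean(),P[:,0].mean(),P[0,0]-P[1,0]])
    A=np.array(A); f=np.polyfit(A[:,0],A[:,1],1); print(name,f[0],np.polyval(f,180),"at55",np.polyval(f,55),"w",np.median(A[:,2]),"res",np.std(A[:,1]-np.polyval(f,A[:,0])))
E
```

```text
TCP [ 571.9 -201.2   51.6] u slope 0.104553971532069 bedline x-err of TCP -1.584819350721773 tilt nose-up mm -0.018668251440918195 F [1.1 1.  7.4] T [ 0.13 -0.04  0.01]
nose pred [588.92766864 -38.05645   ] [[257.12035907 205.08766887]]
nose [585.7 -40.1] w 74.73739788847763 slope 0.10149584316153057 lat err -4.482041049161353 tail-nose slope 0.08601372432747476
bed edges 0.10389510547147414 611.1582555639303 at55 598.171367379996 w 133.51805635296586 res 0.537499978777247
rails 0.021045761494559737 616.524057527234 at55 613.8933373404141 w 97.63645270658526 res 0.6373604024883303
```

```bash
python3 -m pendant '[[0.0007,-0.005,0,0,0,0,1],[0.0007,-0.008,0,0,0,0,1],[0.0007,-0.008,0,0.1,0,0,1],[0.0007,-0.008,0,0.1,0,0,1],[0.0007,-0.008,0,0.1,0,0,1]]' ; python3 -m pendant '[[0,-0.008,0,0.1,0,0,1],[0,-0.008,0,0,0,0,1],[0,-0.008,0,0,0,0,1],[0,-0.006,0,0,0,0,1],[0,-0.003,0,0,0,0,1]]'; python3 -m pendant '[[0,0,0,0,0,0,1]]'
python3 - <<'E'
from m import *
s2=s
x,y=proj(s,[*n,.063])[0].astype(int); x0=x-20;y0=y-22
q=optics.snapshot("scene"); a,b=proj(q,[*n,.05])[0].astype(int)
im=np.hstack([cv2.resize(w[:,:,::-1],(396,540),interpolation=cv2.INTER_CUBIC) for w in (s["color"][y0:y0+45,x0:x0+33],q["color"][b-45:b+23,a-25:a+25])])
cv2.imwrite("pics/n2.png",im); print(x0,y0,a-25,b-45)
E
```

```text
t: 5.68
ee_pos: [0.579, -0.1656, 0.0516]
tool_rot: [-3.134, 0.164, -0.001]
contact_force: [-1.5, -6.2, 5.1]
finger_gap: 0.0107
finger_force: 117.7
t: 6.3
ee_pos: [0.5824, -0.1324, 0.0516]
tool_rot: [-3.132, 0.163, -0.001]
contact_force: [-0.6, -5.6, 3.2]
finger_gap: 0.0108
finger_force: 117.4
t: 6.42
ee_pos: [0.5825, -0.1322, 0.0516]
tool_rot: [-3.131, 0.163, -0.001]
contact_force: [0.4, -2.0, 3.6]
finger_gap: 0.011
finger_force: 117.5
TCP [ 582.4 -132.2   51.6] u slope 0.10467761675958825 bedline x-err of TCP 1.8164448058868174 tilt nose-up mm 1.0851375910042125 F [-0.9 -2.9  4.5] T [-0.96  0.09  0.07]
nose pred [599.52284658  30.92191277] [[233.46003204 202.20244465]]
213 180 218 176
```

View pics/n2.png

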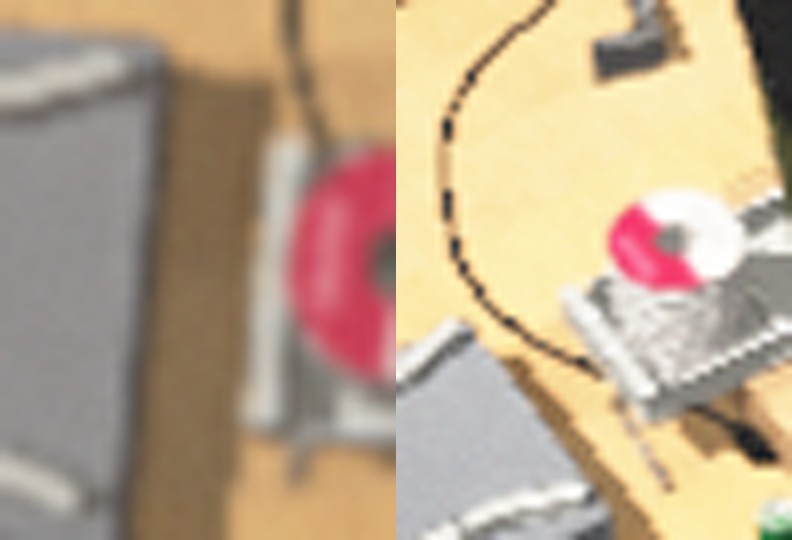

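The nose is over the gap, with its rim from (270,133) to (243,432). The bed edge runs from (160,45) to (125,535), and the flared rail ends are at (150,60) and (80,500). The reel is still upright.

```bash
python3 - <<'E'
from m import *
nose((268,133),(243,435),213,180,12)
f=lambda L,z:np.round(onz(s,[(213+(x+.5)/12-.5,180+(y+.5)/12-.5) for x,y in L],z)[:,:2]*1e3,1).tolist()
print("edge",f([(162,45),(125,535)],.04)); print("rail tips",f([(150,62),(82,498)],.052))
E
```

```text
TCP [ 582.5 -132.2   51.6] u slope 0.10474546967462345 bedline x-err of TCP 1.8202979623645206 tilt nose-up mm 1.1027083315155985 F [ 0.3 -2.6  3.1] T [-1.12  0.07 -0.02]
nose pred [599.53910122  30.93475177] [[233.45558609 202.19710649]]
nose [596.7  29.8] w 74.9087734472877 slope 0.09211972050778866 lat err -0.7993094432420094 tail-nose slope 0.08783127067648312
edge [[662.2, 55.0], [539.0, 65.0]]
rail tips [[655.2, 56.5], [546.7, 73.9]]
```

```bash
python3 -m pendant '[[0,-0.004,0,0,0,0,1],[0,-0.006,0,0,0,0,1],[0,-0.006,0,0,0,0,1],[0,-0.006,0,0,0,0,1],[0,-0.005,0,0,0,0,1]]' ; python3 -m pendant '[[0,-0.005,0,0,0,0,1],[0,-0.005,0,0,0,0,1],[0,-0.005,0,0,0,0,1],[0,-0.005,0,0,0,0,1]]';  python3 -m pendant '[[0,-0.003,0,0,0,0,1],[0,0,0,0,0,0,1]]'
python3 - <<'E'
from m import *
x,y=proj(s,[*n,.063])[0].astype(int); x0=x-35;y0=y-25
crop(s,"pics/n3.png",x0,y0,66,45,12); print(x0,y0)
E
```

```text
t: 7.2
ee_pos: [0.5852, -0.105, 0.0516]
tool_rot: [-3.131, 0.164, -0.0]
contact_force: [-0.4, -4.2, 2.7]
finger_gap: 0.0106
finger_force: 118.0
t: 7.7
ee_pos: [0.5872, -0.0847, 0.0516]
tool_rot: [-3.13, 0.164, 0.0]
contact_force: [-1.2, -3.0, -0.2]
finger_gap: 0.0108
finger_force: 117.4
t: 7.95
ee_pos: [0.5875, -0.0815, 0.0516]
tool_rot: [-3.13, 0.163, 0.0]
contact_force: [0.8, 2.1, -1.7]
finger_gap: 0.0107
finger_force: 117.4
TCP [587.5 -81.6  51.6] u slope 0.10457511701839534 bedline x-err of TCP 1.5979334229558617 tilt nose-up mm 1.2751308646200734 F [ 0.3  2.3 -1.7] T [-0.24 -0.05  0.01]
nose pred [604.547313    81.49591124] [[216.17359843 201.014701  ]]
181 176
```

View pics/n3.png

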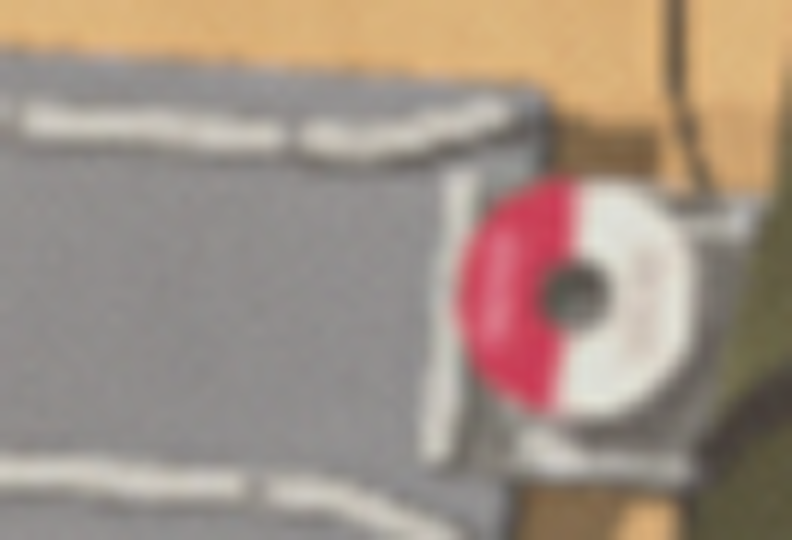

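The nose lies on the bed between the flares, its rim from (460,170) to (432,462). It's centred to about 1 mm after parallax. I'll continue forward and take the tilt out.

```bash
python3 -m pendant '[[0,-0.004,0,0,0,0,1],[0,-0.006,0,-0.1,0,0,1],[0,-0.006,0,-0.1,0,0,1],[0,-0.006,0,-0.1,0,0,1],[0,-0.006,0,-0.1,0,0,1]]' ; python3 -m pendant '[[0,-0.006,0,0,0,0,1],[0,-0.006,0,0,0,0,1],[0,-0.006,0,0,0,0,1],[0,-0.006,0,0,0,0,1],[0,-0.006,0,0,0,0,1]]';  python3 -m pendant '[[0,-0.006,0,0,0,0,1],[0,-0.006,0,0,0,0,1],[0,-0.006,0,0,0,0,1],[0,-0.003,0,0,0,0,1],[0,0,0,0,0,0,1]]'; python3 m.py
```

```text
t: 8.62
ee_pos: [0.5906, -0.0539, 0.0521]
tool_rot: [3.137, -0.164, 0.0]
contact_force: [-0.1, -1.8, -3.1]
finger_gap: 0.0104
finger_force: 117.3
t: 9.25
ee_pos: [0.5937, -0.0241, 0.052]
tool_rot: [-3.137, 0.164, -0.0]
contact_force: [-0.4, -1.8, -2.2]
finger_gap: 0.0107
finger_force: 117.3
t: 9.88
ee_pos: [0.5959, -0.0032, 0.052]
tool_rot: [-3.137, 0.163, 0.0]
contact_force: [0.2, 1.4, -3.4]
finger_gap: 0.0107
finger_force: 117.3
TCP [595.8  -3.3  51.9] u slope 0.10470413502441374 bedline x-err of TCP 1.788719249705764 tilt nose-up mm 0.05980734933284793 F [-0.5  1.5 -2.8] T [-0.01 -0.05 -0.03]
nose pred [612.89888375 159.7626365 ] [[189.50581268 198.98951168]]
```

```bash
python3 -m pendant '[[0,-0.004,0.0001,0,0,0,1],[0,-0.006,0.0002,0,0,0,1],[0,-0.006,0.0001,0,0,0,1],[0,-0.006,0,0,0,0,1],[0,-0.006,0,0,0,0,1]]' ; python3 -m pendant '[[0,-0.006,0,0,0,0,1],[0,-0.006,0,0,0,0,1],[0,-0.006,0,0,0,0,1],[0,-0.005,0,0,0,0,1],[0,-0.005,0,0,0,0,1]]';  python3 -m pendant '[[0,-0.004,0,0,0,0,1],[0,-0.003,0,0,0,0,1],[0,0,0,0,0,0,1]]'
python3 - <<'E'
from m import *
x,y=proj(s,[*n,.063])[0].astype(int); x0=x-36;y0=y-25
crop(s,"pics/n4.png",x0,y0,66,45,12); print(x0,y0)
E
```

```text
t: 10.55
ee_pos: [0.5989, 0.0247, 0.0517]
tool_rot: [3.137, -0.164, 0.0]
contact_force: [0.0, -2.3, -1.1]
finger_gap: 0.0107
finger_force: 117.6
t: 11.18
ee_pos: [0.6017, 0.0524, 0.0516]
tool_rot: [3.137, -0.164, 0.0]
contact_force: [0.2, -3.1, -0.4]
finger_gap: 0.011
finger_force: 117.6
t: 11.55
ee_pos: [0.6025, 0.0595, 0.0516]
tool_rot: [-3.137, 0.164, -0.0]
contact_force: [0.8, 2.0, -1.4]
finger_gap: 0.0107
finger_force: 117.5
TCP [602.5  59.6  51.6] u slope 0.10465228402372348 bedline x-err of TCP 1.9154792057970553 tilt nose-up mm 0.11339054800820919 F [ 1.7  1.9 -1.2] T [ 0.27 -0.06 -0.07]
nose pred [619.55846594 222.65955007] [[168.16033854 197.38588515]]
132 172
```

View pics/n4.png

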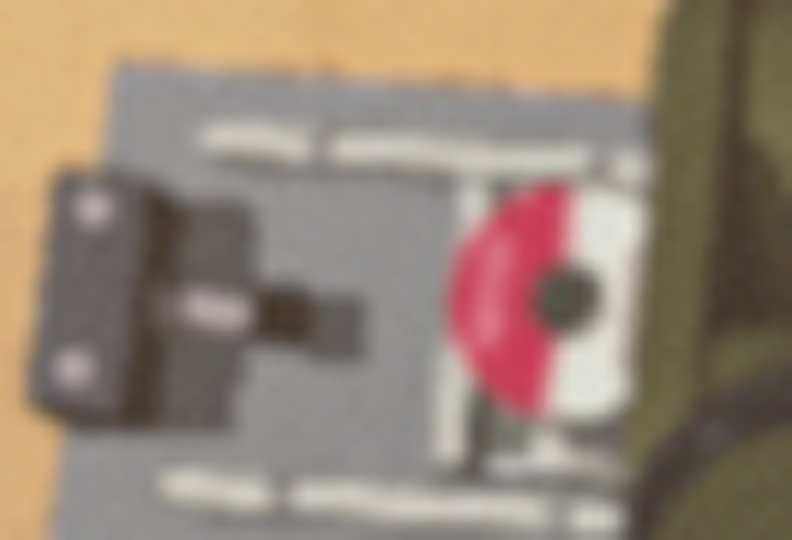

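The pad's face is near (308,312), with its shadow ending at 365. The nose front is at about (447,315), centred between the rails, so roughly 30 mm remain.

```bash
python3 - <<'E'
from m import *
f=lambda a,z:onz(s,[(132+(a[0]+.5)/12-.5,172+(a[1]+.5)/12-.5)],z)[0,:2]*1e3
print(f((308,312),.058),f((447,315),.063))
E
python3 -m pendant '[[0,-0.003,0,0,0,0,1],[0,-0.005,0,0,0,0,1],[0,-0.005,0,0,0,0,1],[0,-0.003,0,0,0,0,1],[0,-0.002,0,0,0,0,1]]'; python3 -m pendant '[[0,-0.001,0,0,0,0,1],[0,-0.001,0,0,0,0,1],[0,-0.001,0,0,0,0,1]]'
```

```text
TCP [602.5  59.5  51.6] u slope 0.1045986282212745 bedline x-err of TCP 1.901149441802545 tilt nose-up mm 0.10032280248647625 F [0.  2.8 0.3] T [ 0.32 -0.1  -0.04]
nose pred [619.529579  222.6037235] [[168.17912951 197.39498277]]
[621.08483399 256.34166957] [618.28838599 220.77973811]
t: 12.28
ee_pos: [0.6043, 0.0771, 0.0516]
tool_rot: [3.137, -0.164, 0.0]
contact_force: [-0.4, -3.3, 0.8]
finger_gap: 0.0108
finger_force: 117.6
t: 12.65
ee_pos: [0.6046, 0.0799, 0.0516]
tool_rot: [3.137, -0.164, -0.0]
contact_force: [-0.1, -3.6, -0.7]
finger_gap: 0.0106
finger_force: 117.7
```

```bash
python3 -m pendant '[[0,-0.002,0,0,0,0,1],[0,-0.002,0,0,0,0,1],[0,-0.002,0,0,0,0,1],[0,-0.001,0,0,0,0,1]]'; python3 -m pendant '[[0,-0.001,0,0,0,0,1],[0,-0.001,0,0,0,0,1],[0,-0.001,0,0,0,0,1]]'
```

```text
t: 13.15
ee_pos: [0.6054, 0.087, 0.0516]
tool_rot: [3.137, -0.164, 0.0]
contact_force: [-0.9, -3.8, 0.3]
finger_gap: 0.011
finger_force: 117.7
t: 13.52
ee_pos: [0.6057, 0.0899, 0.0516]
tool_rot: [3.137, -0.164, 0.0]
contact_force: [-0.3, -4.0, 0.7]
finger_gap: 0.0109
finger_force: 117.7
```

```bash
python3 -m pendant '[[0,-0.001,0,0,0,0,1],[0,-0.001,0,0,0,0,1]]'
```

```text
t: 13.78
ee_pos: [0.6059, 0.0919, 0.0517]
tool_rot: [3.137, -0.164, 0.0]
contact_force: [0.1, -2.9, 1.0]
finger_gap: 0.0103
finger_force: 117.7
```

```bash
python3 -m pendant '[[0,-0.001,0,0,0,0,1],[0,-0.001,0,0,0,0,1]]'; python3 -m pendant '[[0,-0.001,0,0,0,0,1]]'
```

```text
t: 14.02
ee_pos: [0.6061, 0.0939, 0.0516]
tool_rot: [3.137, -0.164, -0.0]
contact_force: [-0.2, -4.0, 0.9]
finger_gap: 0.0104
finger_force: 117.7
t: 14.15
ee_pos: [0.6062, 0.0949, 0.0516]
tool_rot: [3.137, -0.164, -0.0]
contact_force: [-0.5, -2.5, 1.0]
finger_gap: 0.0106
finger_force: 117.7
```

```bash
python3 -m pendant '[[0,-0.001,0,0,0,0,1]]'
```

```text
t: 14.28
ee_pos: [0.6063, 0.0959, 0.0516]
tool_rot: [3.137, -0.164, -0.0]
contact_force: [-0.6, -3.9, 1.1]
finger_gap: 0.0104
finger_force: 117.7
```

```bash
python3 -m pendant '[[0,-0.001,0,0,0,0,1]]'; python3 -m pendant '[[0,-0.001,0,0,0,0,1]]'
```

```text
t: 14.4
ee_pos: [0.6064, 0.0969, 0.0516]
tool_rot: [3.137, -0.164, 0.0]
contact_force: [-0.3, -4.5, 1.7]
finger_gap: 0.0104
finger_force: 117.7
t: 14.52
ee_pos: [0.6065, 0.0978, 0.0516]
tool_rot: [3.137, -0.164, -0.0]
contact_force: [-0.0, -5.8, 0.9]
finger_gap: 0.0108
finger_force: 117.7
```

```bash
python3 -m pendant '[[0,-0.001,0,0,0,0,1]]'; python3 -m pendant '[[0,-0.001,0,0,0,0,1]]'
```

```text
t: 14.65
ee_pos: [0.6066, 0.0986, 0.0516]
tool_rot: [3.137, -0.164, -0.0]
contact_force: [0.2, -7.4, 0.5]
finger_gap: 0.0107
finger_force: 117.9
t: 14.78
ee_pos: [0.6067, 0.0993, 0.0516]
tool_rot: [3.137, -0.164, -0.0]
contact_force: [-1.4, -9.6, 1.7]
finger_gap: 0.0105
finger_force: 118.0
```

```bash
python3 -m pendant '[[0,-0.0007,0,0,0,0,1]]'; python3 -m pendant '[[0,0,0,0,0,0,1],[0,0,0,0,0,0,1]]'
```

```text
t: 14.9
ee_pos: [0.6067, 0.0994, 0.0516]
tool_rot: [3.136, -0.164, -0.001]
contact_force: [-3.2, -16.9, 2.4]
finger_gap: 0.0107
finger_force: 118.3
t: 15.15
ee_pos: [0.6067, 0.0994, 0.0516]
tool_rot: [3.136, -0.165, -0.001]
contact_force: [-0.7, -12.7, 2.5]
finger_gap: 0.0108
finger_force: 118.2
```

```bash
python3 -m pendant '[[0,0,0,0,0,0,1],[0,0,0,0,0,0,1],[0,0,0,0,0,0,1],[0,0,0,0,0,0,1],[0,0,0,0,0,0,1]]'; python3 -m pendant '[[0,0,0,0,0,0,1],[0,0,0,0,0,0,1],[0,0,0,0,0,0,1]]'
```

```text
t: 15.78
ee_pos: [0.6067, 0.0994, 0.0516]
tool_rot: [3.136, -0.164, -0.001]
contact_force: [-2.3, -12.8, 2.3]
finger_gap: 0.0111
finger_force: 118.2
t: 16.15
ee_pos: [0.6067, 0.0994, 0.0516]
tool_rot: [3.136, -0.164, -0.001]
contact_force: [-1.5, -13.1, 1.5]
finger_gap: 0.0105
finger_force: 118.2
```

```bash
python3 -m pendant '[[0,0.0003,0,0,0,0,1],[0,0,0,0,0,0,0.5],[0,0,0,0,0,0,0],[0,0,0,0,0,0,-0.2],[0,0,0,0,0,0,-0.5]]' 20; python3 -m pendant '[[0,0,0,0,0,0,-0.6],[0,0,-0.01,0,0,0,-0.6],[0,0,-0.03,0,0,0,-0.6],[0,0,-0.04,0,0,0,-0.6],[0,0,-0.05,0,0,0,-0.6]]'
```

```text
t: 16.77
ee_pos: [0.6067, 0.1004, 0.0516]
tool_rot: [-3.137, 0.164, 0.0]
contact_force: [0.2, -0.1, 0.5]
finger_gap: 0.064
finger_force: 0.0
t: 17.4
ee_pos: [0.6064, 0.1001, 0.1831]
tool_rot: [3.137, -0.164, -0.001]
contact_force: [-0.7, 0.5, 0.7]
finger_gap: 0.0683
finger_force: 0.0
```

Now I'll raise and retreat clear of the tray, then look.

```bash
python3 -m pendant '[[-0.01,0.03,-0.04,0,0,0,-0.6],[-0.02,0.05,-0.02,0,0,0,-0.6],[-0.02,0.055,0,0,0,0,-0.6],[-0.02,0.055,0,0,0,0,-0.6],[-0.02,0.055,0,0,0,0,-0.6]]'; python3 -m pendant '[[-0.02,0.055,0,0,0,0,-0.6],[-0.02,0.055,0,0,0,0,-0.6],[-0.02,0.05,0,0,0,0,-0.6],[0,0,0,0,0,0,-0.6]]'
python3 - <<'E'
from h import *
s=optics.snapshot("top"); q=optics.snapshot("scene")
im=np.hstack([cv2.resize(s["color"][160:260,130:260,::-1],(400,308),interpolation=cv2.INTER_CUBIC),cv2.resize(q["color"][195:295,145:275,::-1],(400,308),interpolation=cv2.INTER_CUBIC)])
cv2.imwrite("pics/e.png",im)
E
```

```text
t: 18.02
ee_pos: [0.4906, -0.1355, 0.2426]
tool_rot: [3.137, -0.164, 0.002]
contact_force: [1.6, -1.1, -0.3]
finger_gap: 0.0684
finger_force: 0.0
t: 18.52
ee_pos: [0.4138, -0.2894, 0.2423]
tool_rot: [3.136, -0.171, 0.001]
contact_force: [0.5, 0.9, 0.3]
finger_gap: 0.0687
finger_force: 0.0
```

View pics/e.png

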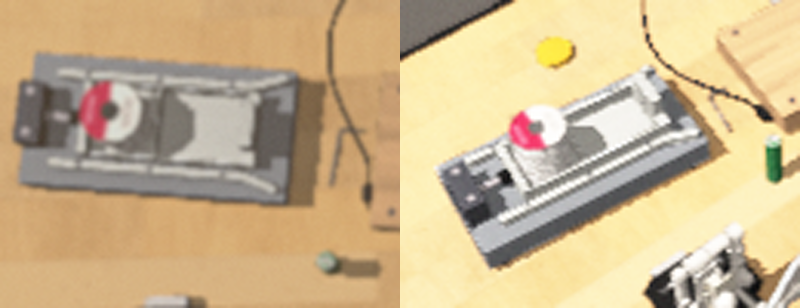

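The tray lies between the rails with its nose at the pad, at about (75,115) in the left half. The reel and cell are upright. I'll check the contact with a sub-pixel comparison against the earlier picture, n4, where TCP y was 59.5. Contact was felt at TCP y≈97.

```bash
python3 - <<'E'
from h import *
s=optics.snapshot("top")
old=np.zeros_like(s["color"]); c=cv2.imread("pics/n4.png"); old[172:217,132:198]=cv2.resize(c,(66,45),interpolation=cv2.INTER_AREA)[:,:,::-1]
u=np.array([.104,.9946]); res=[]
for nm,im in(("n4",old),("now",s["color"])):
    f=im.astype(float); red=np.clip(f[...,0]-f[...,1]-60,0,None); red[:, :125]=0; red[:,200:]=0; red[:170]=0; red[225:]=0
    yy,xx=np.nonzero(red>30); w=red[yy,xx]; pr=(np.average(xx,weights=w),np.average(yy,weights=w))
    P=onz(s,[pr],.11)[0,:2]*1e3; print(nm,"red",pr,P,len(w)); 
    res.append(P@u)
    # rim profile: sample along u through rim at offsets across the tray
    a0=(np.array([.6183,.2208]) if nm=="n4" else np.array([.6183,.2208])+.0385*u)
    t=np.arange(-.014,.012,.0005); prof=0
    for l in (-.033,-.030,-.027,-.024):
        Q=a0+np.array([.9946,-.104])*l+t[:,None]*u; px=proj(s,np.c_[Q,np.full(len(t),.063)]).astype(np.float32)
        prof=prof+cv2.remap(f.mean(2).astype(np.float32),px[:,0],px[:,1],cv2.INTER_LINEAR).ravel()/4
    print(np.round(prof[::2]).astype(int).tolist())
print("reel shift",res[1]-res[0])
E
```

```text
n4 red (np.float64(174.0960899160994), np.float64(196.21275922114927)) [612.76130635 194.09325069] 105
[104, 99, 98, 100, 105, 120, 138, 156, 169, 180, 188, 186, 181, 175, 166, 157, 149, 146, 143, 141, 141, 140, 140, 141, 141, 141]
now red (np.float64(160.4744121715076), np.float64(195.4161479944675)) [616.21931459 232.89005916] 104
[106, 100, 99, 99, 104, 121, 142, 159, 172, 182, 190, 188, 184, 178, 170, 161, 154, 150, 146, 142, 140, 139, 136, 129, 123, 116]
reel shift 38.9469385662901
```

```bash
python3 -c "
from workcell import ctrl
print(ctrl.hand_in())"
```

```text
the job is handed in; nothing more can be done
None
```

The tray, with the reel still upright, is between the rails resting against the stop pad; I held it there for over a second at an estimated 7–9 N on the pad, let go, moved clear and handed the job in at about 19 s.

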